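# Lock the smoke filter's access panel

### The job

The sprung access panel on top of the smoke filter box stands ajar. Set the fingertips in the slot of its round quarter-turn fastener, press the panel down shut, and while holding it down turn the fastener a quarter turn clockwise (seen from above) as far as its stop, so that it locks; then take the hand away, leaving the panel locked shut. Only press and turn: do not pull the panel up, and leave the mug, glue stick and sanding block where they are.

Things in the scene. Friction and masses are not known exactly. Their poses are not given: they have to be found in the camera images.
- smoke_filter: grey sheet-metal box, 220 (its x) x 200 (its y) x 60 mm high, fixed to the table; it carries the panel and the fastener. Origin at the centre of its underside; its own x points from the front side to the hinge side, z up. The hinge line of the panel runs along its y at x = +107 mm, 60 mm above the table
- panel (a joint): angle of the 5 mm thick top panel on its hinge, rad: 0 is shut, it grows as the panel's front edge rises. A spring lifts it to about 0.2 whenever it is not locked; pressed down at the fastener it takes 3 to 5 N to bring it to its rigid stop at 0
- cam (a joint): fastener angle, rad: 0 unlocked (slot parallel to the panel's front edge), growing clockwise seen from above to a rigid stop at 1.571 (slot points at the small dark mark at the front edge). About 0.1 N m turns it; it stays where left. Over the last third its hidden tongue hooks under a keeper if the panel is held shut; turned with the panel up, the tongue blocks the panel until turned back
- slot (a point): centre of the slot's floor, on the axis of the fastener, a 96 mm disc with aluminium lobes on a dark floor, in the panel's front half, 150 mm from the hinge line. The straight slot crosses the whole disc along this point's y; 34 mm wide (along x), 12 mm deep, open above and at both ends, between two D-shaped lobes. z: disc axis, up. 70 mm above the table with the panel shut, about 98 mm with it up
- mug: dotted white mug, 91 mm tall, loose, to the right of the box; origin at the centre of its underside
- glue: glue stick, 96 mm long, 26 mm thick, lying loose in front of the box; origin at the centre of its underside
- block: cork sanding block, 52 x 72 x 27 mm, loose, to the left of the box; origin at the centre of its underside

How it is judged:
By the outcome, as a careful person would: the job done as asked, in the order asked, and still so for the second after the job is handed in, with the robot touching nothing.
It also fails if it takes over 32 s, if anything falls off the work surface, if the arm or the gripper's body presses on something with over 40 N, if the wrist force passes 120 N, or if a joint passes its speed limit or range.

### The arm

A 6-joint arm with a two-finger parallel gripper is mounted at the origin on a cart in front of the work surface, level with it; the furniture and walls round the work are solid. World frame = base frame: x ahead of the robot, y to its left, z up, the work surface at z = 0. Lengths are in mm, angles in rad, forces in N, time in s.
With the tool pointing down it reaches from about 400 to 925 mm from the base axis. Payload 12.5 kg.
Tool frame: the origin (TCP) lies at the centre of the arm's flange, where the gripper is bolted on; the fingertips stand 190 mm ahead of it and the grasp point (between the pads) lies env.grip_point_offset ahead of it (env.grip_point_offset is the distance from the TCP to the grasp point, in mm); z points along the fingers, x is the direction in which the jaws open and shut, and the axes are right-handed (so a half turn about z gives the same grasp; the last joint's range is limited). The gripper opens to 95 mm and grips with 3 to 60 N. Pads are 20 mm wide; open, the fingers measure 119 mm over their backs; the gripper's body (75 mm by 180 mm) begins 59 mm behind the grasp point.
Start: joints at [-1.41, 0.491, 1.559, -0, 1.092, -0.106], TCP at [164.798, -602.882, 404.761] pointing down, gripper open.
Joint ranges: [-3.1, 3.1], [-0.84, 2.19], [0.05, 2.79], [-1.13, 4.28], [0.06, 2.93], [-2.69, 2.69]. Speed limits (rad/s): [2.22, 2.22, 2.79, 3.14, 3.14, 3.14].

### API

Orientations are given as [roll, pitch, yaw] about the fixed x, y, z axes, in that order (R = Rz(yaw) Ry(pitch) Rx(roll)).
In Python, from cell import state, read_camera, camera_model, job_done, env gives the robot as it stands.
- The arm moves only by the tool arm_command, never from a script. Its argument "steps" is a list of rows, each a list of 6 numbers: the shift along the tool's x, y, z in cm, then the turn, a rotation vector about the tool's x, y, z in degrees. In form: [[dx, dy, dz, rx, ry, rz], ...]. A call has 1 to 12 rows; each row is the pose to reach, as a shift and turn from the pose commanded when the call began, along the tool's axes at that moment; what a row does not reach only later rows make up. A row lasts 1/12 s, in which the tool goes at most 41.7 mm and 7.16 degrees, less where a joint would pass 70% of its speed; a pose out of reach is approached as far as the arm can. A call with a gripper value outside its range is refused whole. "jaw" is the finger opening in cm, from 0 to 9.51, set as the call begins (left out, the last holds). The fingers move at their own pace and stop on an object; the grip force is fixed at half the most. Time passes only in rows, so rows that repeat a pose let the fingers close. It gives the time, the measured TCP pose, the force and the opening at its end, in the units of the state.
- state(): the state, without advancing time (a new reading comes with each control period).
- read_camera(name): name is "scene" or "top"; returns the picture (400x640x3 uint8, red, green, blue); there is no depth.
- camera_model(name): a dict with "K" (3x3 intrinsics, pixels), "k1" (the pictures are not rectified: a ray, as slopes to the right and down, at radius r is drawn at 1 + k1 r^2 times it, then the intrinsics apply), "xyz" and "rotation" of the camera in the world. Camera axes: x right, y up, looking along -z (the intrinsics and any distortion apply to the point x, -y, -z); pixel columns grow to the right and rows downward; lengths in mm; the calibration is good to about 2 mm. A picture is of the moment at which its call begins. camera_model takes no time and is no camera call.
- job_done(): hands the job in, once; it reports no verdict.
The state is a dict: "t": time; "joints": joint angles; "qvel": joint speeds; "tau": joint torques, N m; "eef_pos": TCP position; "tcp_rot": TCP orientation; "ft_force": force on the tool from outside, world axes, zero at the start; "moment": the same for the moment, N m; "opening": opening from 0.0 (shut) to 1.0 (fully open).
Only numpy, scipy, OpenCV 4.12 (cv2) and the standard library are available. Lean on these libraries where they do the work, as an engineer would, in place of code of your own. Each camera call takes 0.05 s, during which the arm holds its last target. There are 200 camera calls.

## Working session

There is one attempt and no reset: what is moved stays moved. The work goes in short steps, Python scripts to look and compute and a tool call to move; the robot and the scene stay as the last step left them, time stands still between calls to the robot, and variables do not carry over. Pictures are saved under pics/ and viewed, about 8 in all and at most 12, crops included, and the job is handed in when it is done.

Besides the shell and the picture viewer there is one more tool, called after "Call:" by a JSON object that holds its "name" and its "arguments". arm_command: Moves the arm, as the interface text tells. Its arguments: {"type":"object","properties":{"steps":{"type":"array"},"jaw":{"type":"number"}},"required":["steps"]}

```bash
mkdir -p pics; ls
cat > h.py <<'E'
import numpy as np,cv2
from cell import state,read_camera,camera_model,job_done,env
from scipy.spatial.transform import Rotation as R
def save(cam,n,crop=None,s=1):
    im=read_camera(cam)
    if crop: a,b,c,d=crop; im=im[b:d,a:c]
    if s!=1: im=cv2.resize(im,None,fx=s,fy=s,interpolation=cv2.INTER_CUBIC)
    cv2.imwrite(f'pics/{n}.png',im[:,:,::-1])
def rot(m):
    r=np.array(m['rotation'],float)
    return r if r.shape==(3,3) else R.from_euler('xyz',r).as_matrix()
def proj(cam,P):
    m=camera_model(cam); p=(np.atleast_2d(P)-m['xyz'])@rot(m)
    s=np.c_[p[:,0],-p[:,1]]/-p[:,2:]; s=s*(1+m['k1']*(s**2).sum(1,keepdims=True))
    K=np.array(m['K']); return s@K[:2,:2].T+K[:2,2]
def ray(cam,uv,z):
    m=camera_model(cam);K=np.array(m['K']); d=np.linalg.solve(K[:2,:2],np.array(uv,float)-K[:2,2]); s=d.copy()
    for _ in range(20): s=d/(1+m['k1']*(s@s))
    v=rot(m)@[s[0],-s[1],-1]; c=np.array(m['xyz']); return c+v*(z-c[2])/v[2]
E
python3 - <<'E'
from h import *
save('top','t0');save('scene','s0')
for c in('top','scene'):print(camera_model(c))
print(state(),env.grip_point_offset)
E
```

```text
pics
{'K': array([[482.05432038,   0.        , 321.40014468],
       [  0.        , 482.05432038, 192.05004277],
       [  0.        ,   0.        ,   1.        ]]), 'k1': 0.009344716599606707, 'xyz': array([ 357.12802452,   32.06763686, 1143.31601526]), 'rotation': array([ 0.17288981,  0.00678451, -1.57665726])}
{'K': array([[476.85568208,   0.        , 323.56038578],
       [  0.        , 476.85568208, 199.61591842],
       [  0.        ,   0.        ,   1.        ]]), 'k1': 0.0353660784092245, 'xyz': array([ 77.43907665, 525.65644949, 912.82167473]), 'rotation': array([ 6.96538813e-01, -1.26142215e-03, -2.39236216e+00])}
{'t': 0.1, 'joints': array([-1.40962924e+00,  4.91476342e-01,  1.55935159e+00, -2.15588054e-05,
        1.09171048e+00, -1.05604700e-01]), 'qvel': array([-0.00185422, -0.00241522, -0.00152847, -0.0009259 ,  0.00101071,
        0.0007948 ]), 'tau': array([ 3.56079661e-03, -6.13622046e+01, -2.58607221e+01,  6.94136904e-02,
        4.70348855e-02, -4.29250065e-05]), 'eef_pos': array([ 164.77591711, -602.86614646,  404.24706844]), 'tcp_rot': array([-3.14151198e+00,  9.42506386e-04, -1.30401456e+00]), 'ft_force': array([-0.32375032,  0.54918402, -0.29274637]), 'moment': array([-0.02784515,  0.02679296, -0.00027009]), 'opening': 0.9968638330743179} 171.3
```

View pics/t0.png

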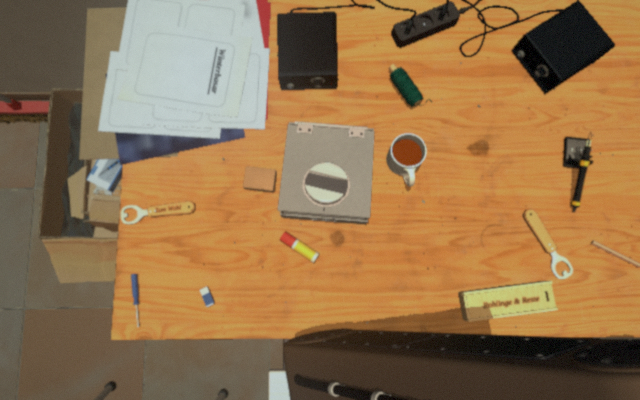

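View pics/s0.png

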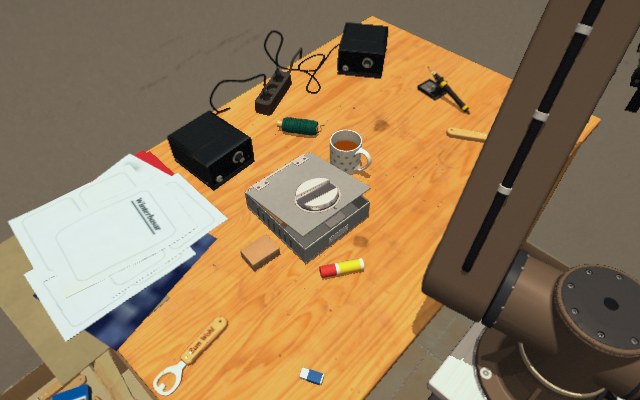

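The top view shows the box with its disc near (326,184), the hinge tabs at the top edge (303,128) and (357,133), and the mug at (408,153). Next, an enlarged crop.

Run:
```python
from h import *
save('top','t1',(270,115,385,230),5)
```

```text
(no output)
```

View pics/t1.png

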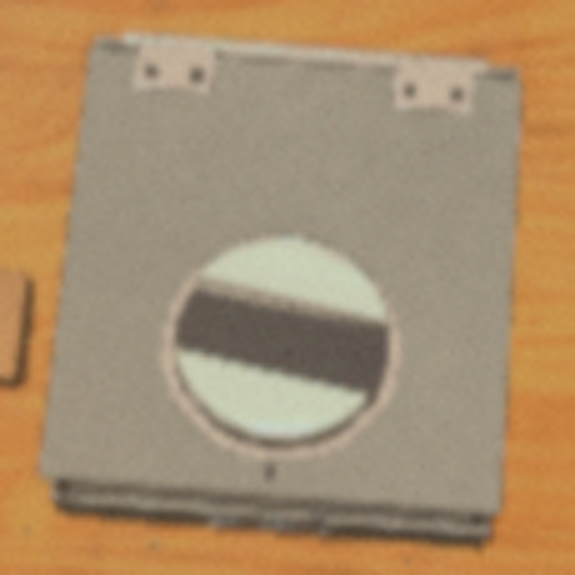

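```bash
cat > fit.py <<'E'
from h import *
from scipy.optimize import least_squares
px=lambda c,r:[(c+.5)/5-.5+270,(r+.5)/5-.5+115]
# panel top corners (front L,R; back L,R at hinge), disc lobe-top centre, slot floor centre
obs=np.array([px(40,475),px(497,515),px(98,42),px(520,72),px(283,338)])
def pts(p,a):
    x,y,t=p; c,s=np.cos(t),np.sin(t)
    loc=[(-217,100,5),(-217,-100,5),(0,100,5),(0,-100,5),(-150,0,22)]
    out=[]
    for u,v,w in loc:
        X=107+u*np.cos(a)+w*np.sin(a); Z=60-u*np.sin(a)+w*np.cos(a)
        out.append([x+c*X-s*v,y+s*X+c*v,Z])
    return np.array(out)
def f(q): return (proj('top',pts(q[:3],.19))-obs).ravel()
r=least_squares(f,[400,30,0]);print(r.x,r.fun.round(1))
x,y,t=r.x
for n,d,z in(('shut',-43,70),('up',107-150*np.cos(.19)+10*np.sin(.19),98)):print(n,x+np.cos(t)*d,y+np.sin(t)*d,z)
# slot direction
z=98
for a,b in(((178,350),(370,392)),((200,285),(387,322)),((178,320),(387,357))):
    A,B=ray('top',px(*a),z),ray('top',px(*b),z);d=A-B;print(A[:2],B[:2],'mid',(A+B)[:2]/2,'slot yaw-90deg',np.degrees(np.arctan2(-d[0],d[1])))
print(np.degrees(t))
E
python3 fit.py
```

```text
[ 5.94939336e+02  2.44149647e+01 -9.22665008e-02] [-0.1  0.4  0.4  0.2 -0.7 -0.9  0.6  0.  -0.2  0.2]
shut 552.1222379165026 28.376797404021623 70
up 556.690676578352 27.954083336715467 98
[556.66623012  73.75796184] [537.25218552 -10.73376873] mid [546.95920782  31.51209656] slot yaw-90deg -12.940492493702065
[585.9476524   63.99349138] [568.60729778 -18.68063402] mid [577.27747509  22.65642868] slot yaw-90deg -11.845698914010448
[570.1793453   73.75672265] [552.8636464  -18.44487337] mid [561.52149585  27.65592464] slot yaw-90deg -10.636402897550019
-5.2864810837956036
```

Call:
{"name": "arm_command", "arguments": {"steps": [[-1.0,-1.0,0,0,0,-4],[-3.2,-3.4,0,0,0,-11],[-5.6,-6,0,0,0,-18],[-8,-8.6,0,0,0,-25],[-10.4,-11.2,0,0,0,-32],[-12.8,-13.8,0,0,0,-39],[-15.2,-16.4,0,0,0,-46],[-17.6,-19,0,0,0,-53],[-20,-21.6,0,0,0,-60],[-22.4,-24.2,0,0,0,-67],[-24.8,-26.8,0,0,0,-74],[-27.2,-29.4,0,0,0,-81]], "jaw": 6.0}}

```text
t: 1.15
eef_pos: [377.2, -261.4, 404.7]
tcp_rot: [3.142, -0.0, 0.116]
ft_force: [0.5, -1.0, -0.4]
opening: 0.63
```

```bash
cat >> h.py <<'E'
def go(x,y,z,yawdeg):
    "tool-axes shift (cm) and rotvec (deg) to a pointing-down pose, plus state"
    s=state(); M=R.from_euler('xyz',s['tcp_rot']); T=R.from_euler('xyz',[np.pi,0,np.radians(yawdeg)])
    print('t',round(s['t'],2),'pos',s['eef_pos'].round(1),'rot',np.degrees(s['tcp_rot']).round(1),'q6',s['joints'][5].round(2),'F',s['ft_force'].round(1),'M',s['moment'].round(2),'open',round(s['opening'],2))
    print('->',(M.inv().apply(np.array([x,y,z])-s['eef_pos'])/10).round(2),np.degrees((M.inv()*T).as_rotvec()).round(1))
E
python3 -c "
from h import *
go(557,28,320,78.5)"
```

```text
t 1.15 pos [ 377.2 -261.4  404.7] rot [180.   -0.    6.6] q6 -0.87 F [ 0.5 -1.  -0.4] M [-0.02 -0.24  0.02] open 0.63
-> [ 21.2  -26.67   8.47] [  0.    0.  -71.9]
```

Call:
{"name": "arm_command", "arguments": {"steps": [[2,-2.5,0.4,0,0,-7],[4,-5,1,0,0,-14],[6,-7.5,2,0,0,-21],[8,-10,3,0,0,-28],[10,-12.5,4,0,0,-35],[12,-15,5,0,0,-42],[14,-17.5,6,0,0,-49],[16,-20,7,0,0,-56],[18,-22.5,8,0,0,-63],[20,-25,8.4,0,0,-69],[21.2,-26.7,8.5,0,0,-72],[21.2,-26.7,8.5,0,0,-72]]}}

```text
t: 2.15
eef_pos: [559.4, 28.5, 318.9]
tcp_rot: [-3.141, -0.0, 1.372]
ft_force: [-0.7, 0.2, -0.6]
opening: 0.629
```

```bash
python3 -c "
from h import *
go(557,28,292,78.5)
save('top','t2',(250,90,410,250),3.5);save('scene','s2',(220,90,400,270),3.2)
a,b=(cv2.imread('pics/%s.png'%n) for n in('t2','s2'))
a=cv2.resize(a,(400,400));b=cv2.resize(b,(400,400));cv2.imwrite('pics/c2.png',np.hstack([a,b]))"
```

```text
t 2.15 pos [559.4  28.5 318.9] rot [-180.    -0.    78.6] q6 -1.44 F [-0.7  0.2 -0.6] M [ 0.07 -0.13 -0.05] open 0.63
-> [-0.1  -0.23  2.69] [-0.  -0.   0.1]
```

View pics/c2.png

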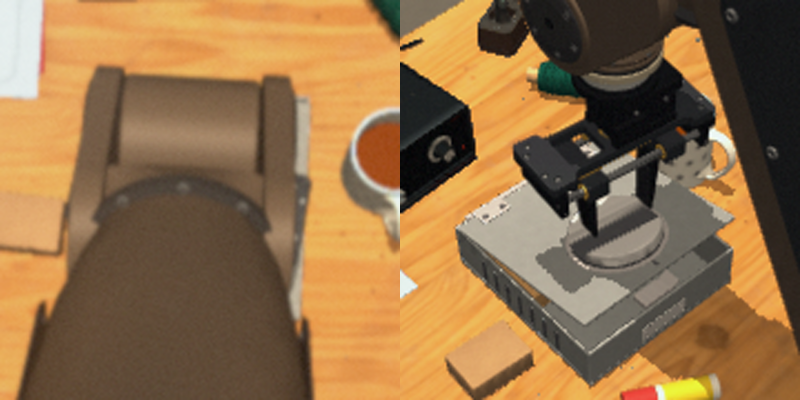

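Call:
{"name": "arm_command", "arguments": {"steps": [[0,0,0.8,0,0,0],[0,0,1.6,0,0,0],[0,0,2.3,0,0,0],[0,0,2.7,0,0,0],[0,0,2.7,0,0,0]]}}

```text
t: 2.67
eef_pos: [557.9, 25.0, 291.5]
tcp_rot: [-3.14, 0.0, 1.365]
ft_force: [0.3, 0.4, 0.7]
opening: 0.632
```

```bash
python3 -c "
from h import *
go(552.5,28.4,257,78.5)
save('scene','s3',(250,120,400,270),4)
s=state();c=s['eef_pos'];M=R.from_euler('xyz',s['tcp_rot'])
print((proj('scene',[c+M.apply([d,0,190]) for d in(-42,42)])-[250,120])*4)"
```

```text
t 2.67 pos [557.9  25.  291.5] rot [-179.9    0.    78.2] q6 -1.44 F [0.3 0.4 0.7] M [ 0.07 -0.16 -0.03] open 0.63
-> [ 0.22 -0.59  3.45] [-0.1  0.  -0.3]
[[333.6312214  264.60236076]
 [210.42358712 330.50471492]]
```

View pics/s3.png

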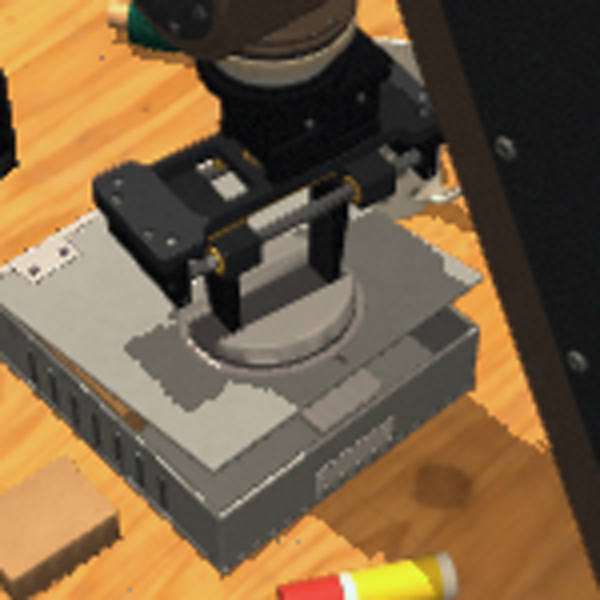

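Both fingertips are in the slot (at about (225,325) and (335,275)), with no contact force. Next I press down, following the slot forwards as the panel closes.

Call:
{"name": "arm_command", "arguments": {"steps": [[0,0,0.5,0,0,0],[0.1,-0.1,1.0,0,0,0],[0.1,-0.2,1.5,0,0,0],[0.2,-0.3,2.0,0,0,0],[0.2,-0.4,2.5,0,0,0],[0.2,-0.5,3.0,0,0,0],[0.2,-0.5,3.2,0,0,0],[0.2,-0.5,3.2,0,0,0],[0.2,-0.5,3.2,0,0,0]]}}

```text
t: 3.47
eef_pos: [553.7, 28.7, 260.9]
tcp_rot: [3.141, -0.0, 1.366]
ft_force: [-0.1, -0.5, 5.9]
opening: 0.634
```

```bash
python3 -c "
from h import *
go(552.5,28.4,257,78.5)"
```

```text
t 3.47 pos [553.7  28.7 260.9] rot [180.   -0.   78.3] q6 -1.43 F [-0.1 -0.5  5.9] M [ 0.06 -0.18  0.  ] open 0.63
-> [-0.05 -0.11  0.39] [ 0.  -0.  -0.2]
```

Call:
{"name": "arm_command", "arguments": {"steps": [[0,0,0.1,0,0,0],[0,0,0.2,0,0,0],[0,0,0.2,0,0,0],[0,0,0.2,0,0,0]]}}

```text
t: 3.8
eef_pos: [553.5, 28.7, 260.6]
tcp_rot: [3.14, -0.0, 1.366]
ft_force: [-5.9, -0.6, 26.7]
opening: 0.631
```

Call:
{"name": "arm_command", "arguments": {"steps": [[0,0,-0.1,0,0,3],[0,0,-0.1,0,0,8],[0,0,-0.1,0,0,13],[0,0,-0.1,0,0,18],[0,0,-0.1,0,0,23],[0,0,-0.1,0,0,28],[0,0,-0.1,0,0,33],[0,0,-0.1,0,0,38],[0,0,-0.1,0,0,43],[0,0,-0.1,0,0,48],[0,0,-0.1,0,0,52],[0,0,-0.1,0,0,52]]}}

```text
t: 4.8
eef_pos: [554.5, 28.9, 260.8]
tcp_rot: [3.14, -0.004, 0.454]
ft_force: [4.5, 2.8, 11.0]
opening: 0.633
```

```bash
python3 -c "
from h import *
go(553,28.4,260.6,-5.3)
save('scene','s4',(250,120,400,270),4)"
```

```text
t 4.8 pos [554.5  28.9 260.8] rot [179.9  -0.2  26. ] q6 -0.52 F [ 4.5  2.8 11. ] M [ 0.55 -0.71 -0.05] open 0.63
-> [-0.16 -0.03  0.02] [ 0.  -0.2 31.3]
```

View pics/s4.png

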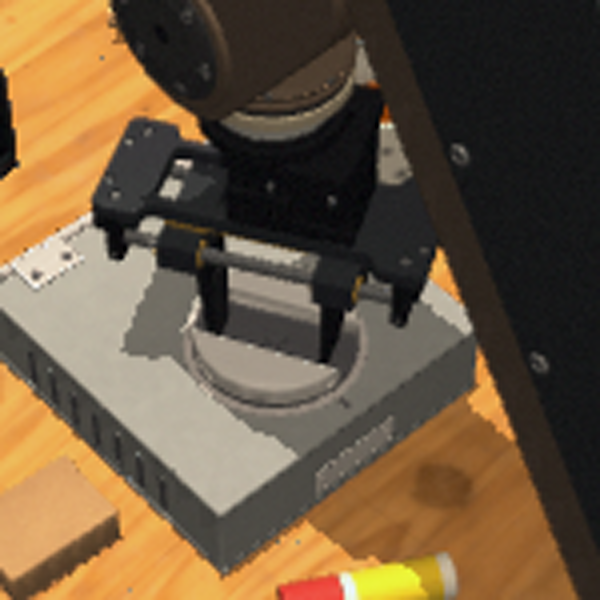

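The panel is shut flush and the fastener is turning with the fingers. I continue.

Call:
{"name": "arm_command", "arguments": {"steps": [[0,0,0.03,0,0,4],[0,0,0.03,0,0,8],[0,0,0.03,0,0,12],[0,0,0.03,0,0,16],[0,0,0.03,0,0,20],[0,0,0.03,0,0,24],[0,0,0.03,0,0,28],[0,0,0.03,0,0,31],[0,0,0.03,0,0,34],[0,0,0.03,0,0,34]]}}

```text
t: 5.68
eef_pos: [554.4, 28.4, 260.7]
tcp_rot: [3.141, -0.004, -0.138]
ft_force: [1.5, -1.7, 16.1]
opening: 0.631
```

```bash
python3 -c "
from h import *
go(553,28.4,260.6,-15)"
```

```text
t 5.68 pos [554.4  28.4 260.7] rot [180.   -0.2  -7.9] q6 0.07 F [ 1.5 -1.7 16.1] M [-0.37 -0.19 -0.03] open 0.63
-> [-0.14  0.02  0.01] [-0.  -0.2  7.1]
```

Call:
{"name": "arm_command", "arguments": {"steps": [[0,0,0,0,0,2],[0,0,0,0,0,4],[0,0,0,0,0,6],[0,0,0,0,0,7],[0,0,0,0,0,7]]}}

```text
t: 6.1
eef_pos: [553.9, 28.0, 260.7]
tcp_rot: [3.14, -0.002, -0.256]
ft_force: [-2.2, -8.0, 17.6]
opening: 0.635
```

```bash
python3 -c "
from h import *
go(553,28.4,260.6,-15)"
```

```text
t 6.1 pos [553.9  28.  260.7] rot [ 1.799e+02 -1.000e-01 -1.470e+01] q6 0.19 F [-2.2 -8.  17.6] M [-1.5   0.56  0.6 ] open 0.64
-> [-0.09 -0.02  0.01] [ 0.1 -0.1  0.3]
```

Call:
{"name": "arm_command", "arguments": {"steps": [[0,0,0,0,0,1.5],[0,0,0,0,0,3],[0,0,0,0,0,3],[0,0,0,0,0,3]]}}

```text
t: 6.43
eef_pos: [553.8, 28.1, 260.7]
tcp_rot: [3.139, -0.002, -0.302]
ft_force: [-2.9, -9.4, 18.2]
opening: 0.633
```

```bash
python3 -c "
from h import *
go(553,28.4,260.6,-15)
save('scene','s5',(250,120,400,270),4)"
```

```text
t 6.43 pos [553.8  28.1 260.7] rot [ 1.799e+02 -1.000e-01 -1.730e+01] q6 0.24 F [-2.9 -9.4 18.2] M [-1.66  0.62  2.93] open 0.63
-> [-0.08 -0.    0.01] [ 0.2 -0.1 -2.3]
```

View pics/s5.png

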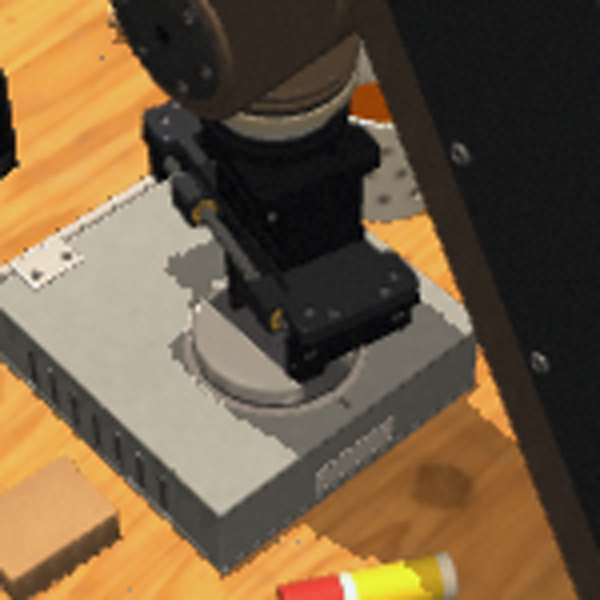

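The moment rose to 2.9 N m, so the fastener is on its stop. I ease off the pressure and the twist, centre the fingers in the slot, then lift.

Call:
{"name": "arm_command", "arguments": {"steps": [[0,0,-0.1,0,0,-2],[0,0,-0.2,0,0,-4],[0,0,-0.3,0,0,-7],[0,0,-0.3,0,0,-10],[0,0,-0.3,0,0,-10]]}}

```text
t: 6.9
eef_pos: [553.6, 28.6, 262.3]
tcp_rot: [-3.142, 0.0, -0.132]
ft_force: [-0.4, -0.9, 2.5]
opening: 0.631
```

```bash
python3 -c "
from h import *
go(553,28.4,350,-7)"
```

```text
t 6.9 pos [553.6  28.6 262.3] rot [-180.     0.    -7.6] q6 0.06 F [-0.4 -0.9  2.5] M [-0.35 -0.01  0.05] open 0.63
-> [-0.06  0.03 -8.77] [-0.   0.  -0.6]
```

Call:
{"name": "arm_command", "arguments": {"steps": [[0,0,-0.6,0,0,0],[0,0,-1.5,0,0,0],[0,0,-3,0,0,0],[0,0,-6,0,0,0],[0,0,-9,0,0,0],[0,1,-12,0,0,0],[0,4,-14,0,0,0],[0,8,-14,0,0,0],[0,12,-14,0,0,0],[0,16,-14,0,0,0],[0,20,-14,0,0,0],[0,24,-14,0,0,0]]}}

```text
t: 7.9
eef_pos: [520.6, -210.9, 403.4]
tcp_rot: [3.141, -0.001, -0.136]
ft_force: [0.9, -0.3, -0.5]
opening: 0.633
```

Call:
{"name": "arm_command", "arguments": {"steps": [[0,4,0,0,0,0],[0,8,0,0,0,0],[0,12,0,0,0,0],[0,15,0,0,0,0],[0,17,0,0,0,0],[0,17,0,0,0,0],[0,17,0,0,0,0]]}}

```text
t: 8.48
eef_pos: [498.2, -378.2, 402.7]
tcp_rot: [-3.141, 0.0, -0.137]
ft_force: [-0.7, 0.4, 0.8]
opening: 0.631
```

```bash
python3 -c "
from h import *
save('top','t6',(230,115,430,265),2.66);save('scene','s6',(230,110,390,270),2.5)
a,b=(cv2.imread('pics/%s.png'%n) for n in('t6','s6'))
cv2.imwrite('pics/c6.png',np.hstack([cv2.resize(a,(400,300)),cv2.resize(b,(300,300))]))
save('top','t7',(270,115,385,230),5);print(state()['t'])"
```

```text
8.6333
```

View pics/c6.png

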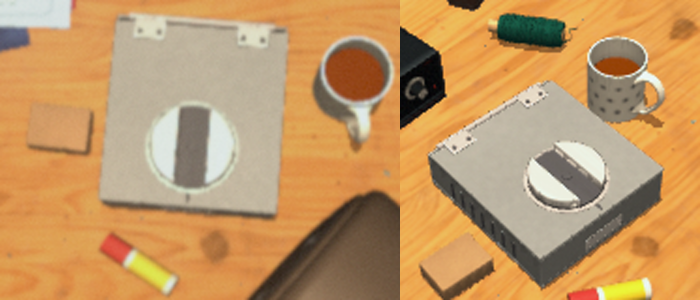

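View pics/t7.png

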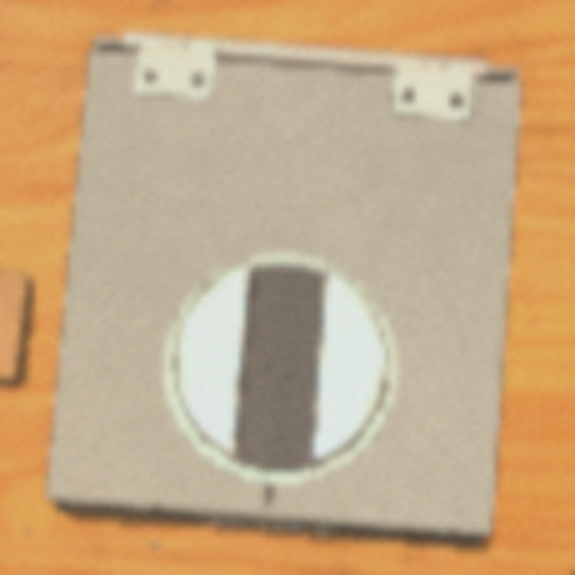

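Run:
```python
from h import *
px=lambda c,r:[(c+.5)/5-.5+270,(r+.5)/5-.5+115]
im=cv2.imread('pics/t7.png',0).astype(float)
rows=np.arange(300,441,5); L=[];Rr=[]
for r in rows:
    g=np.gradient(cv2.GaussianBlur(im,(9,9),0)[r]); w=lambda a,b,s:np.average(np.arange(a,b),weights=np.clip(s*g[a:b],0,None)**2)
    L.append(w(215,270,-1)); Rr.append(w(295,350,1))
for e in(L,Rr):
    p=np.polyfit(rows,e,1);A,B=[ray('top',px(np.polyval(p,r),r),82)for r in(300,440)];d=A-B;print(np.degrees(np.arctan2(d[1],d[0])))
A,B=ray('top',px(281,367),82),ray('top',px(269,493),65)
for a,b in(((50,498),(492,532)),((92,45),(520,76))):
    A,B=ray('top',px(*a),65),ray('top',px(*b),65);d=A-B;print('edge',np.degrees(np.arctan2(-d[0],d[1])))
```

```text
-5.286530210227044
-4.598894779207349
edge -4.80643064611512
edge -4.768350846820769
```

Slot yaw is about −4.9° and the box's edges read −4.8°, so the slot is at the full 90°. The panel is flat and the arm is clear.

```bash
python3 -c "
from h import *
print(job_done())"
```

```text
the job is handed in; nothing more can be done
None
```

The panel is pressed shut, the fastener is turned clockwise to its stop, the hand is withdrawn, and the job is handed in at about 8.6 s of the 32 s.

- **How it went:** I set the open fingertips in the slot, pressed the panel onto its stop and held it with about 11–18 N (27 N at most). I then turned the fastener until the moment rose sharply to 2.9 N m, eased off, centred the fingers in the slot and lifted straight out.
- **Last checks:** After the hand was away, the pictures show the panel staying flat. The slot's two edges read −5.3° and −4.6°, against −4.8° for the box, so it is on the mark to within the measuring error of about 1°. The mug, glue stick and block appear unmoved.
- **What differed:** At the start the slot was already about 6–7° clockwise of the panel's front edge, so the turn was slightly less than a full quarter. My first fit gave the box a yaw of −5.3°, while its edges measured with the panel shut gave −4.8°, a harmless difference. No checks failed.

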